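# Stand a slumped pattern file back up in its row

### The job

The red pattern file has slumped over against the button tin and sticks out of the row. With the fingertips only, gently push it back up until it stands upright on its base beside the blue and grey files, and push it back until it meets the rack's back rail, so that it stands square with its spine in line with theirs. Push, do not grip or lift it, and leave the other files, the tin and everything else on the table standing where they are.

Things in the scene. Friction and masses are not known exactly. Their poses are not given: they have to be found in the camera images.
- slumped_file: Red open-topped card pattern file full of envelopes, loose, 0.35 to 0.7 kg: 210 (x, depth) x 60 (y, width) x 150 (z, height) mm. Origin: centre of its underside; own z is up when it stands, own -x is the spine. It leans about 29 to 36 deg to its own -y (the robot's right) on its long lower -y edge, its side resting on the tin. Nearer upright than about 20 deg it drops onto its base by itself.
- top_edge (a point): Point on the red file's top edge on its -y side (the side it leans to): file x = -20, y = -30, z = 150 mm. The long sides keep their full 150 mm height from the spine (x = -105 mm) to x = +30 mm, then slope down to 85 mm at the back end (x = +105 mm).
- spine (a point): Middle of the red file's spine, its closed flat end face towards the robot, 60 mm wide and 150 mm high, with a steel label holder and finger ring: file x = -105, y = 0, z = 75 mm. At the start the file sticks out 35 to 60 mm from the row towards the robot.
- rack: Fixed plywood file rack: back rail 50 mm high, 460 mm long; cheek board at its left end 150 mm high, 18 mm thick, 210 mm long. Origin: on the table where the rail's front face (plane x = 0, running to -y) meets the cheek's right face (plane y = 0). The row stands at x < 0, y < 0. A file fully home against the rail has its origin at rack x = -105 mm; the red file's place is about rack y = -160 mm.
- file_grey: Grey file of the same shape and size, standing upright against the rail in one of the two places next to the cheek (rack y about -31 or -93 mm). Origin: centre of underside.
- file_blue: Blue file of the same shape and size, upright against the rail in the other of these two places. There are about 6 to 14 mm between the nearer of the two and where the slumped file will stand once tipped up.
- button_tin: Green rectangular button tin with a white lid, loose, 0.9 kg, 130 (x) x 100 (y) x 70 (z) mm, standing to the right of the slumped file and holding up its side; origin: centre of underside.
- pattern_weight: Dark steel pattern weight with a knob, 72 mm diameter, 56 mm high, loose; origin: centre of underside.
- cone_white: Cream thread cone, 72 mm diameter at the foot, 140 mm high, loose; origin: centre of underside.
- cone_teal: Teal thread cone, same size, loose; origin: centre of underside.
- shears: Shears with lilac handles lying flat, 190 mm long, 14 mm high, loose; origin: on the table under the pivot, own +x along the blades.
- tape_coil: Coiled teal tape measure lying flat, 62 mm diameter, 16 mm high, loose; origin: centre of underside.
There are look-alikes about, which are no part of the job. Leave any yellow look-alike of the slumped_file alone.

How it is judged:
At the end, for the whole second after the job is handed in: The red file stands upright (0.05 rad) on the table, at rest, back end against the rail (7 mm), square to it (0.06 rad), beside its neighbour (rack y -145 to -195 mm); grey and blue files upright within 10 mm of where they were, the tin within 15 mm (angle between each of slumped_file, file_grey, file_blue's own z axis and vertical below 0.05 rad and height (world z) of slumped_file below 0.005 m and x of slumped_file in the frame of rack between -0.112 and -0.1 m and y of slumped_file in the frame of rack between -0.195 and -0.145 m and angle between the x axis of slumped_file and the x axis of rack, either way round below 0.06 rad and linear speed of slumped_file below 0.02 m/s and distance of each of file_grey, file_blue from where it was at the start of the episode below 0.01 m and distance of button_tin from where it was at the start of the episode below 0.015 m); the robot touches nothing.
It fails at once if the red file is lifted off the table or carried (height (world z) of slumped_file above 0.04 m).
It fails at once if the red file is squeezed, gripped or rammed (more than 30 N from the fingers) (contact force between the fingers and slumped_file above 30 N).
It fails at once if a standing file is knocked over or shoved (distance of any of file_grey, file_blue from where it was at the start of the episode above 0.02 m).
It fails at once if the button tin is shoved or lifted (distance of button_tin from where it was at the start of the episode above 0.02 m).
It fails at once if a bystander on the table is knocked or moved (distance of any of pattern_weight, cone_white, cone_teal, shears, tape_coil from where it was at the start of the episode above 0.02 m).
It also fails if it takes over 54 s, if anything falls off the work surface, if the arm or the gripper's body presses on something with over 40 N, if the wrist force passes 120 N, or if a joint passes its speed limit or range.

### The arm

A 6-joint arm with a two-finger parallel gripper is mounted at the origin on the work surface. World frame = base frame: x ahead of the robot, y to its left, z up, the work surface at z = 0. Lengths are in m, angles in rad, forces in N, time in s.
With the tool pointing down it reaches from about 0.425 to 0.95 m from the base axis. Payload 3.5 kg.
Tool frame: the origin (TCP) lies at the very end of the fingers, on their centre line; the grasp point (between the pads) lies 19 mm behind it (ctrl.grip_point_offset is the distance from the TCP to the grasp point, in m); z points along the fingers, y is the line along which they close (so a half turn about z gives the same grasp; the last joint's range is limited). The gripper opens to 85 mm and grips with 20 to 120 N. Pads are 22 mm wide; open, the fingers measure 114 mm over their backs; the gripper's body (76 mm by 85 mm) begins 54 mm behind the grasp point. The pads swing forward as they close: fully open they stand 13 mm farther back than shut.
Start: joints at [-1.385, 0.286, 1.577, -0, 1.279, -0.15], TCP at [0.222, -0.637, 0.231] pointing down, gripper open.
Joint ranges: [-2.77, 2.77], [-0.9, 2.22], [0.21, 2.48], [-1.53, 4.67], [0.24, 2.81], [-2.84, 2.84]. Speed limits (rad/s): [2.79, 2.79, 3.14, 3.14, 3.14, 3.14].

### API

Orientations are given as a unit quaternion [x, y, z, w].
In Python, from plant import telemetry, vision, ctrl gives the robot as it stands.
- The arm moves only by the tool arm_command, never from a script. Its argument "series" is one flat list of numbers, 7 for each row, row after row: the shift along the tool's x, y, z in cm, then the turn, a rotation vector about the tool's x, y, z in degrees, then the closure, from 0 (fully open) to 1 (shut). A call has 1 to 10 rows; each row is the pose to reach, as a shift and turn from the pose commanded when the call began, along the tool's axes at that moment; what a row does not reach only later rows make up. A row lasts 1/12 s, in which the tool goes at most 41.7 mm and 7.16 degrees, less where a joint would pass 70% of its speed; a pose out of reach is approached as far as the arm can. A call with a gripper value outside its range is refused whole. The fingers move at their own pace and stop on an object; "force" is the grip in N (left out, the last holds). Time passes only in rows, so rows that repeat a pose let the fingers close. It gives the time, the measured TCP pose, the force, the opening and the grip force at its end, in the units of the state.
- telemetry.get_state(): the state, without advancing time (a new reading comes with each control period).
- vision.read_camera(name): name is "scene" or "top" or "wrist"; returns a dict with "color" (400x640x3 uint8, blue, green, red), "K" (3x3 intrinsics, pixels), "rvec" (rotation vector, rad) and "tvec" (3), from world to camera coordinates, as OpenCV has them; the wrist camera has in their place "T_tool_cam" (4x4, takes a point from camera to tool coordinates, whose origin is the TCP and whose axes are the flange's). Camera axes: x right, y down, z forward; pixel columns grow to the right and rows downward; lengths in m; the calibration is good to about 2 mm. A picture is of the moment at which its call begins: read the wrist's pose just before it. There is no depth.
- ctrl.sign_off(): hands the job in; it is judged then, once.
The state is a dict: "time": time; "qpos": joint angles; "dq": joint speeds; "joint_efforts": joint torques, N m; "eef_pos": TCP position; "tcp_rot": TCP orientation; "contact_force": force on the tool from outside, world axes, zero at the start; "wrist_torque": the same for the moment, N m; "opening": opening from 0.0 (shut) to 1.0 (fully open); "finger_force": force on a finger pad.
Only numpy, scipy, OpenCV 4.12 (cv2) and the standard library are available. Lean on these libraries where they do the work, as an engineer would, in place of code of your own. Each camera call takes 0.05 s, during which the arm holds its last target. There are 200 camera calls.

## Working session

There is one attempt and no reset: what is moved stays moved. The work goes in short steps, Python scripts to look and compute and a tool call to move; the robot and the scene stay as the last step left them, time stands still between calls to the robot, and variables do not carry over. Pictures are saved under pics/ and viewed, at most 10 in all, crops included, and the job is handed in when it is done.

Besides the shell and the picture viewer there is one more tool, called after "Request:" by a JSON object that holds its "fn" and its "kwargs", one argument or row to a line. arm_command: Moves the arm, as the interface text tells. Its arguments: {"type":"object","properties":{"series":{"type":"array","items":{"type":"number"}},"force":{"type":"number"}},"required":["series"]}

```bash
mkdir -p pics
cat > h.py <<'E'
import numpy as np, cv2
from scipy.spatial.transform import Rotation as R
from plant import telemetry, vision, ctrl
def cam(n):
    c=vision.read_camera(n); return c
def ray(c,u,v):
    Rm=cv2.Rodrigues(np.array(c["rvec"],float))[0]; t=np.array(c["tvec"],float).ravel()
    d=Rm.T@np.linalg.inv(np.array(c["K"]))@np.array([u,v,1.]); return -Rm.T@t,d
def atz(c,u,v,z):
    o,d=ray(c,u,v); return o+d*(z-o[2])/d[2]
def proj(c,P):
    return cv2.projectPoints(np.array(P,float).reshape(-1,3),np.array(c["rvec"],float),np.array(c["tvec"],float),np.array(c["K"],float),None)[0].reshape(-1,2)
E
python3 - <<'E'
from h import *
import pickle
for n in("scene","top"):
    c=cam(n); pickle.dump(c,open(n+".pkl","wb")); cv2.imwrite(f"pics/{n}0.png",c["color"])
    o,d=ray(c,320,200); print(n,o,d,np.array(c["K"])[0,0])
s=telemetry.get_state(); print(s)
E
```

```text
scene [1.48237795 0.26270106 0.84864257] [-0.7790589  -0.12281127 -0.61480623] 482.49263587492607
top [0.36057114 0.12832298 1.39749126] [ 0.12604427 -0.03083801 -0.99154665] 434.55412950385016
{'time': 0.1, 'qpos': array([-1.38498664e+00,  2.87134813e-01,  1.57803602e+00, -2.18976164e-05,
        1.27859046e+00, -1.50013033e-01]), 'dq': array([-0.00118971,  0.0005769 , -0.00431019,  0.00074222, -0.00086893,
       -0.00046464]), 'joint_efforts': array([ 6.24790009e-04, -4.07293117e+01, -2.93698221e+01, -1.31234247e-04,
        3.42176201e-03, -8.04665092e-06]), 'eef_pos': array([ 0.22234717, -0.63669828,  0.23004406]), 'tcp_rot': array([ 9.85934869e-01,  1.67126471e-01, -2.98860766e-05, -1.08395923e-03]), 'contact_force': array([-0.02511904,  0.04879089, -0.88047758]), 'wrist_torque': array([ 0.01638976,  0.05687593, -0.08503916]), 'finger_force': 0.0, 'opening': 1.005497715704883}
```

View pics/scene0.png

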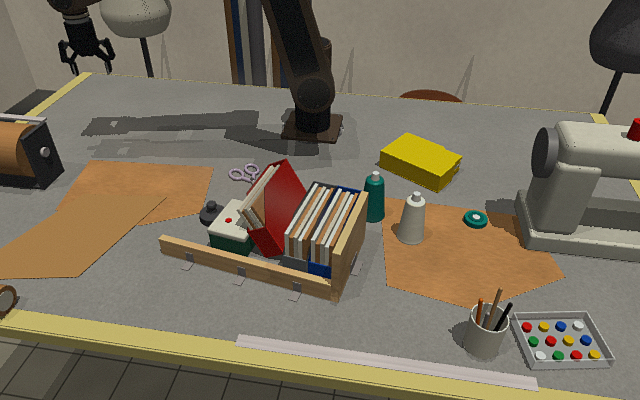

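View pics/top0.png

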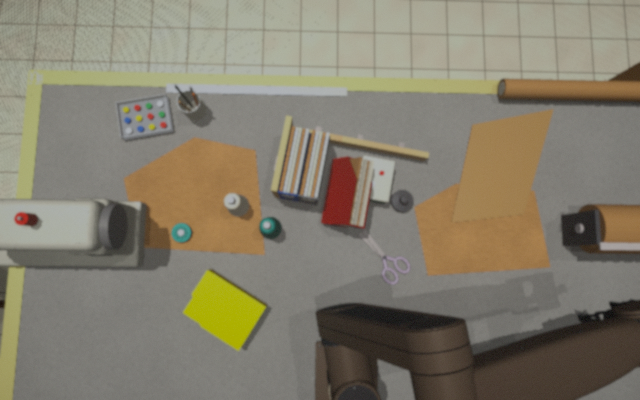

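The red file is at top px (350,192) and scene px (280,205). The only other candidate is the yellow look-alike at top (225,308) and scene (420,160). By colour and lean against the tin, the target is the red one. I'll check that with a close crop.

Run:
```python
import cv2
a=cv2.imread("pics/top0.png")[100:300,260:460]; b=cv2.imread("pics/scene0.png")[140:310,150:400]
a=cv2.resize(a,None,fx=3,fy=3,interpolation=cv2.INTER_CUBIC); cv2.imwrite("pics/tc.png",a)
b=cv2.resize(b,None,fx=3.2,fy=3.2,interpolation=cv2.INTER_CUBIC); cv2.imwrite("pics/sc.png",b)
```

```text
(no output)
```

View pics/tc.png

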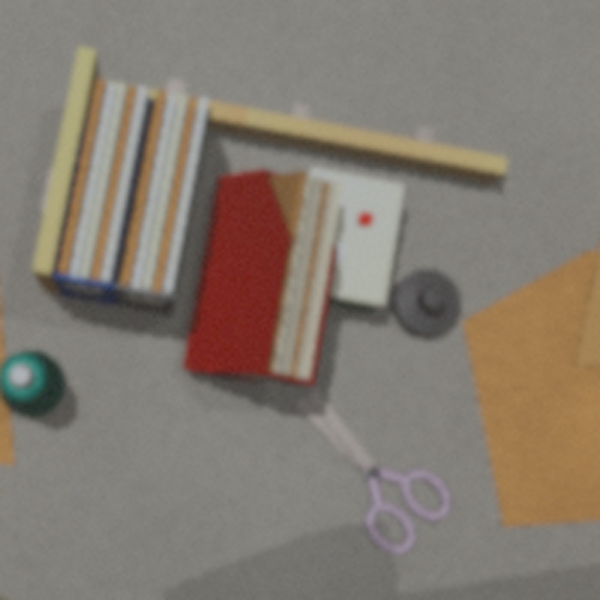

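View pics/sc.png

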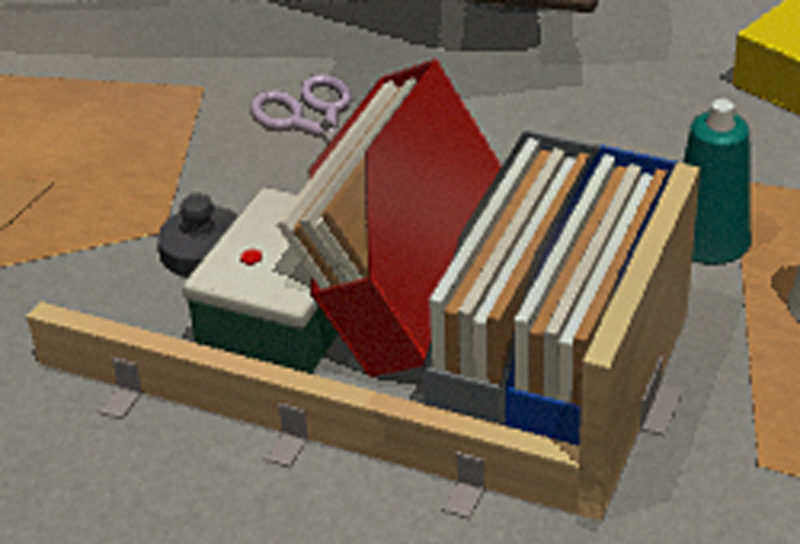

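The choice is confirmed: the red file leans right onto the tin, next to grey (the outer one) and blue (by the cheek). Shears and the weight are near its spine. Now I'll fit the poses from the corner pixels.

```bash
cat > fit.py <<'E'
from h import *
import pickle
from scipy.optimize import least_squares
T=pickle.load(open("top.pkl","rb"));S=pickle.load(open("scene.pkl","rb"))
tp=lambda x,y:((x+.5)/3-.5+260,(y+.5)/3-.5+100)
sp=lambda x,y:((x+.5)/3.2-.5+150,(y+.5)/3.2-.5+140)
# rack: yaw psi, origin
rt=[((0,0,.05),None)]
RK=[(T,tp(52,278),(-.21,0,.15)),(T,tp(35,273),(-.21,.018,.15)),(T,tp(505,176),(0,-.46,.05)),(S,sp(698,170),(-.21,.018,.15)),(S,sp(580,465),(0,0,.05)),(S,sp(28,310),(.018,-.46,.05)),(S,sp(42,303),(0,-.46,.05))]
def rp(p,P): return R.from_euler('z',p[2]).apply(P)+[p[0],p[1],0]
def res(p): return np.ravel([proj(c,rp(p,P))[0]-uv for c,uv,P in RK])
r=least_squares(res,[.8,.1,0],loss='soft_l1'); print("rack",r.x); print(res(r.x).reshape(-1,2).round(1).tolist())
FL=[(T,tp(186,368),(-105,30,0)),(T,tp(220,178),(105,30,0)),(T,tp(270,375),(-105,30,150)),(T,tp(267,172),(105,30,85)),(T,tp(292,238),(30,30,150)),(T,tp(315,383),(-105,-30,150)),
(S,sp(433,60),(-105,30,150)),(S,sp(367,152),(30,30,150)),(S,sp(368,278),(105,30,85)),(S,sp(430,354),(105,30,0)),(S,sp(372,375),(105,-30,0)),(S,sp(312,285),(105,-30,85))]
def fp(p,P):
    P=np.array(P)/1000.+[0,.03,0]
    return R.from_euler('z',p[2]).apply(R.from_euler('x',p[3]).apply(P))+[p[0],p[1],0]
def fres(p): return np.ravel([proj(c,fp(p,P))[0]-uv for c,uv,P in FL])
f=least_squares(fres,[.7,-.1,r.x[2],.55],loss='soft_l1'); print("file edge/yaw/lean",f.x,np.degrees(f.x[3])); print(fres(f.x).reshape(-1,2).round(1).tolist())
toR=lambda w:R.from_euler('z',-r.x[2]).apply(np.array(w)-[r.x[0],r.x[1],0])
for n,P in dict(edge=(0,-30,0),spbot=(-105,-30,0),back=(105,-30,0),top=(-20,-30,150),toplus=(-20,30,150)).items(): w=fp(f.x,P);print(n,w.round(4),toR(w).round(4))
for n,c,uv,z in [("tin_br",T,tp(405,184),.07),("tin_fr",T,tp(387,305),.07),("tin_bl",T,tp(311,168),.07),("weight",T,tp(430,302),.045),("knob",T,tp(434,300),.056),("shear tip",T,tp(318,412),.01),("teal",T,tp(22,370),.14),("grey fr right",T,tp(172,297),.15),("grey fr left",T,tp(117,292),.15),("blue fr left",T,tp(56,278),.15),("bluefrontR",T,tp(115,290),.15),("grey back r",T,tp(209,100),.12)]:
    w=atz(c,*uv,z);print(n,w.round(3),toR(w).round(3))
E
python3 fit.py
```

```text
rack [ 0.74945022  0.17997737 -0.17302476]
[[-0.6, -1.0], [-1.1, -0.5], [5.1, 0.3], [1.0, -0.7], [2.7, -5.2], [-6.5, 0.7], [-6.5, -1.8]]
file edge/yaw/lean [ 0.55539332  0.01435534 -0.16687689  0.54597704] 31.28217991505034
[[-0.8, 1.0], [-0.6, 0.0], [-0.5, 0.2], [-0.6, -0.6], [0.0, 0.1], [0.7, 1.4], [0.0, -0.7], [-0.6, -0.7], [0.6, -0.2], [-0.2, 2.8], [-0.8, 0.5], [-0.7, 2.7]]
edge [0.5554 0.0144 0.    ] [-0.1626 -0.1966  0.    ]
spbot [0.4519 0.0318 0.    ] [-0.2676 -0.1972  0.    ]
back [ 0.6589 -0.0031  0.    ] [-0.0576 -0.1959  0.    ]
top [ 0.5227 -0.0591  0.1282] [-0.1822 -0.2746  0.1282]
toplus [ 0.5313 -0.0086  0.1593] [-0.1825 -0.2233  0.1593]
tin_br [ 0.656 -0.146  0.07 ] [-0.036 -0.337  0.07 ]
tin_fr [ 0.528 -0.126  0.07 ] [-0.165 -0.339  0.07 ]
tin_bl [ 0.671 -0.047  0.07 ] [-0.038 -0.237  0.07 ]
weight [ 0.535 -0.176  0.045] [-0.15  -0.387  0.045]
knob [ 0.536 -0.178  0.056] [-0.149 -0.389  0.056]
shear tip [ 0.42  -0.062  0.01 ] [-0.283 -0.295  0.01 ]
teal [0.451 0.242 0.14 ] [-0.304  0.009  0.14 ]
grey fr right [0.523 0.098 0.15 ] [-0.209 -0.12   0.15 ]
grey fr left [0.527 0.151 0.15 ] [-0.214 -0.066  0.15 ]
blue fr left [0.54 0.21 0.15] [-0.212 -0.006  0.15 ]
bluefrontR [0.529 0.153 0.15 ] [-0.213 -0.064  0.15 ]
grey back r [0.728 0.063 0.12 ] [-0.001 -0.119  0.12 ]
```

```bash
sed -i 's/-\.46,\.05/-.442,.05/g; s/(S,sp(580,465),(0,0,.05)),//' fit.py; python3 fit.py | head -9
cat >> h.py <<'E'
RK=[0.7495,0.18,-0.173]
def to(x,y,z,yaw=0,tilt=0):  # rack-frame target, tool x=rack x, tool y=-rack y, down; tilt: tips forward (deg)
    s=telemetry.get_state(); p=np.array(s["eef_pos"]); q=R.from_quat(s["tcp_rot"])
    Rk=R.from_euler('z',RK[2]); w=Rk.apply([x,y,z])+[RK[0],RK[1],0]
    qt=R.from_euler('z',RK[2]+np.radians(yaw))*R.from_euler('y',-tilt,degrees=True)*R.from_euler('x',180,degrees=True)
    print("shift cm",(q.inv().apply(w-p)*100).round(2),"rot deg",np.degrees((q.inv()*qt).as_rotvec()).round(2), "world",w.round(3))
def st():
    s=telemetry.get_state(); Rk=R.from_euler('z',RK[2]); 
    print("t",round(s["time"],2),"rack tcp",Rk.inv().apply(np.array(s["eef_pos"])-[RK[0],RK[1],0]).round(4),"F rack",Rk.inv().apply(s["contact_force"]).round(2),"q",np.round(s["qpos"],2),"op",round(s["opening"],2))
E
python3 -c "
from h import *
st();to(-.175,-.31,.23)"
```

```text
rack [ 0.74765715  0.17779801 -0.1761269 ]
[[-0.1, -0.4], [-0.6, 0.1], [0.2, 0.3], [0.4, -1.2], [-0.4, 1.4], [-0.5, -1.0]]
file edge/yaw/lean [ 0.55539332  0.01435534 -0.16687689  0.54597705] 31.282180420979913
[[-0.8, 1.0], [-0.6, 0.0], [-0.5, 0.2], [-0.6, -0.6], [0.0, 0.1], [0.7, 1.4], [0.0, -0.7], [-0.6, -0.7], [0.6, -0.2], [-0.2, 2.8], [-0.8, 0.5], [-0.7, 2.7]]
edge [0.5554 0.0144 0.    ] [-0.1607 -0.1946  0.    ]
spbot [0.4519 0.0318 0.    ] [-0.2656 -0.1956  0.    ]
back [ 0.6589 -0.0031  0.    ] [-0.0557 -0.1936  0.    ]
top [ 0.5227 -0.0591  0.1282] [-0.1799 -0.2727  0.1282]
toplus [ 0.5313 -0.0086  0.1593] [-0.1804 -0.2214  0.1593]
t 0.1 rack tcp [-0.3787 -0.8953  0.23  ] F rack [-0.03  0.04 -0.88] q [-1.38  0.29  1.58 -0.    1.28 -0.15] op 1.01
shift cm [ 46.3  -41.19   0.11] rot deg [-1.200e-01  1.000e-02  2.915e+01] world [ 0.524 -0.095  0.23 ]
```

Request:
{"fn": "arm_command", "kwargs": {
  "series": [46,-41,0,0,0,29,1,46,-41,0,0,0,29,1,46,-41,0,0,0,29,1,46,-41,0,0,0,29,1,46,-41,0,0,0,29,1,46,-41,0,0,0,29,1,46,-41,0,0,0,29,1,46,-41,0,0,0,29,1,46,-41,0,0,0,29,1,46,-41,0,0,0,29,1],
  "force": 20
}}

```text
time: 0.93
eef_pos: [0.4251, -0.2709, 0.231]
tcp_rot: [0.996, -0.085, -0.0, -0.0]
contact_force: [1.2, -0.2, 0.0]
opening: 0.002
finger_force: 0.0
```

```bash
sed -i 's/^RK=.*/RK=[0.7477,0.1778,-0.1761]/' h.py; python3 -c "
from h import *
st();to(-.175,-.315,.23)"
```

```text
t 0.93 rack tcp [-0.239  -0.4983  0.231 ] F rack [ 1.18 -0.04  0.02] q [-0.77 -0.1   1.99  0.    1.25  0.97] op 0.0
shift cm [  6.5 -18.3   0.1] rot deg [-0.02  0.02  0.31] world [ 0.52  -0.102  0.23 ]
```

Request:
{"fn": "arm_command", "kwargs": {
  "series": [6.5,-18.3,0,0,0,0,1,6.5,-18.3,0,0,0,0,1,6.5,-18.3,0,0,0,0,1,6.5,-18.3,0,0,0,0,1,6.5,-18.3,0,0,0,0,1,6.5,-18.3,0,0,0,0,1,6.5,-18.3,4,0,0,0,1,6.5,-18.3,6,0,0,0,1,6.5,-18.3,6,0,0,0,1]
}}

```text
time: 1.68
eef_pos: [0.5161, -0.1023, 0.1654]
tcp_rot: [0.996, -0.085, -0.005, -0.002]
contact_force: [-0.4, -0.1, -1.3]
opening: 0.001
finger_force: 0.0
```

Run:
```python
from h import *
st();to(-.175,-.315,.105)
c=cam("scene"); 
b=c["color"][100:290,150:400]; cv2.imwrite("pics/s1.png",cv2.resize(b,None,fx=3,fy=3,interpolation=cv2.INTER_CUBIC))
```

```text
t 1.68 rack tcp [-0.1789 -0.3164  0.1654] F rack [-0.36 -0.12 -1.29] q [-0.39  0.03  1.99 -0.    1.13  1.35] op 0.0
shift cm [ 0.46 -0.12  6.04] rot deg [-0.12  0.64  0.35] world [ 0.52  -0.102  0.105]
```

View pics/s1.png

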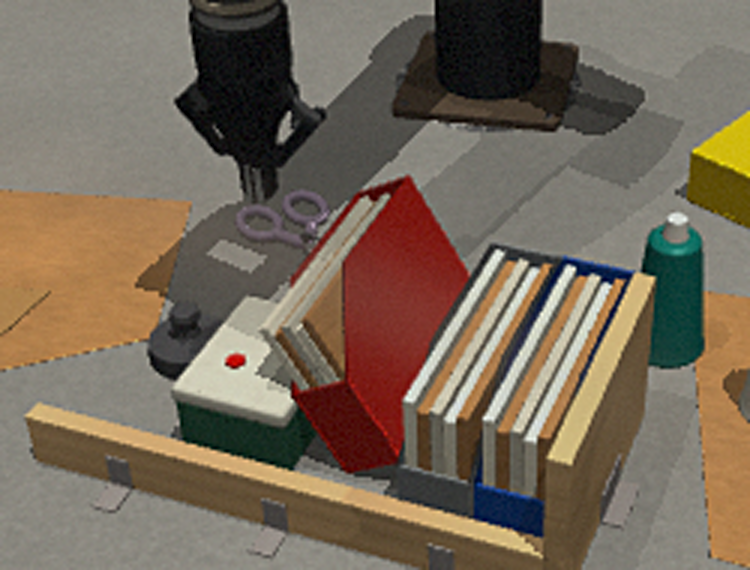

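Picture: the fingertips are at about crop (258,195), right of the red file's top edge and clear of the tin and weight. The finger linkages flare out, so I keep the TCP at about 0.112 m and raise it during the push.

Request:
{"fn": "arm_command", "kwargs": {
  "series": [0.4,0,3,0,0.6,0.3,1,0.4,-0.6,5.3,0,0.6,0.3,1,0.4,-1.2,5.3,0,0.6,0.3,1,0.4,-1.6,5.3,0,0.6,0.3,1,0.4,-1.9,5.3,0,0.6,0.3,1,0.4,-2.2,5.3,0,0.6,0.3,1,0.4,-2.5,5.3,0,0.6,0.3,1,0.4,-2.8,5.3,0,0.6,0.3,1,0.4,-3.1,5.2,0,0.6,0.3,1]
}}

```text
time: 2.48
eef_pos: [0.5294, -0.0737, 0.1201]
tcp_rot: [0.996, -0.088, 0.006, 0.001]
contact_force: [0.3, 0.4, 0.1]
opening: -0.001
finger_force: 0.0
```

```bash
python3 -c "
from h import *
st()"
```

```text
t 2.48 rack tcp [-0.1708 -0.2858  0.1201] F rack [0.28 0.44 0.09] q [-0.33  0.09  2.02  0.    1.02  1.42] op -0.0
```

Request:
{"fn": "arm_command", "kwargs": {
  "series": [0,0,0.7,0,0,0,1,0,-0.2,0.7,0,0,0,1,0,-0.5,0.7,0,0,0,1,0,-0.8,0.6,0,0,0,1,0,-1.1,0.4,0,0,0,1,0,-1.4,0.2,0,0,0,1,0,-1.4,0.2,0,0,0,1]
}}

```text
time: 3.07
eef_pos: [0.532, -0.0595, 0.118]
tcp_rot: [0.996, -0.087, 0.006, 0.0]
contact_force: [0.4, 0.1, 0.4]
opening: -0.001
finger_force: 0.0
```

Run:
```python
from h import *
st()
c=cam("scene"); 
b=c["color"][100:290,150:400]; cv2.imwrite("pics/s2.png",cv2.resize(b,None,fx=3,fy=3,interpolation=cv2.INTER_CUBIC))
```

```text
t 3.07 rack tcp [-0.1708 -0.2715  0.118 ] F rack [0.36 0.16 0.42] q [-0.3   0.1   2.02  0.    1.02  1.44] op -0.0
```

View pics/s2.png

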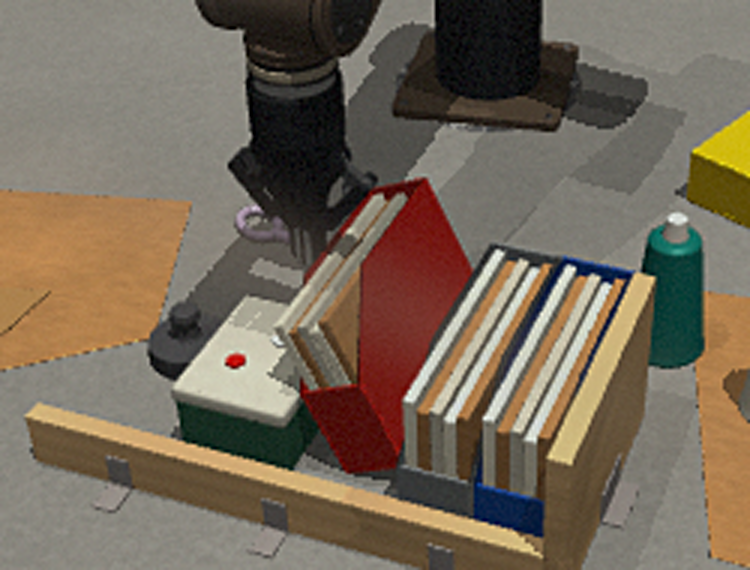

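The file is tipping up: its top spine corner moved from crop (408,178) to (425,178). The finger is against its right side and the tin hasn't moved. I'll continue slowly.

Request:
{"fn": "arm_command", "kwargs": {
  "series": [0,-0.3,-0.2,0,0,0,1,0,-0.6,-0.4,0,0,0,1,0,-0.9,-0.6,0,0,0,1,0,-1.2,-0.8,0,0,0,1,0,-1.5,-0.9,0,0,0,1,0,-1.8,-1,0,0,0,1,0,-1.8,-1,0,0,0,1,0,-1.8,-1,0,0,0,1]
}}

```text
time: 3.78
eef_pos: [0.5346, -0.0421, 0.1274]
tcp_rot: [0.996, -0.087, 0.005, 0.0]
contact_force: [0.2, 0.5, -0.6]
opening: -0.002
finger_force: 0.0
```

Run:
```python
from h import *
st()
c=cam("scene"); 
b=c["color"][100:290,150:400]; cv2.imwrite("pics/s3.png",cv2.resize(b,None,fx=3,fy=3,interpolation=cv2.INTER_CUBIC))
```

```text
t 3.78 rack tcp [-0.1713 -0.2538  0.1274] F rack [ 0.13  0.48 -0.6 ] q [-0.27  0.09  2.01  0.    1.04  1.48] op -0.0
```

View pics/s3.png

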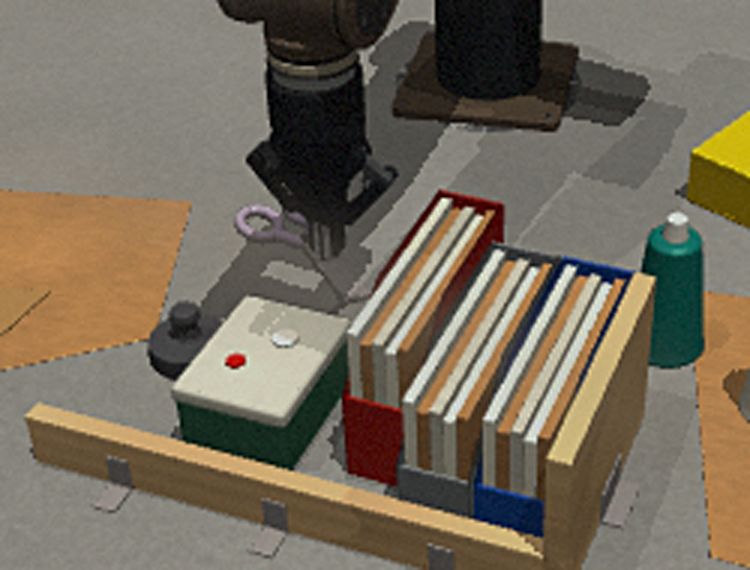

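The red file now stands upright: spine top corners are at crop (440,193) and (503,205), back foot at (347,475) and (398,485). The tin and neighbours are unmoved. I'll measure its pose, raise the tool and go round to the spine.

```bash
cat > fit2.py <<'E'
from h import *
from scipy.optimize import least_squares
import pickle
S=pickle.load(open("scene.pkl","rb"))
def fit(pts):
    Rk=R.from_euler('z',RK[2])
    def fp(p,P): return Rk.apply(R.from_euler('z',p[2]).apply(np.array(P)/1000.)+[p[0],p[1],0])+[RK[0],RK[1],0]
    f=lambda p:np.ravel([proj(S,fp(p,P))[0]-uv for uv,P in pts])
    r=least_squares(f,[-.16,-.165,0],loss='soft_l1');print("file rack x,y,yaw",r.x.round(4),f(r.x).reshape(-1,2).round(1).tolist())
E
python3 - <<'E'
from fit2 import *
sp=lambda x,y:((x+.5)/3-.5+150,(y+.5)/3-.5+100)
fit([(sp(440,193),(-105,-30,150)),(sp(503,205),(-105,30,150)),(sp(347,475),(105,-30,0)),(sp(398,485),(105,30,0)),(sp(344,394),(105,-30,85)),(sp(401,411),(105,30,85))])
# grey for check
fit([(sp(497,246),(-105,-30,150)),(sp(399,462),(105,-30,85)),(sp(472,484),(105,30,85))])
to(-.31,-.165,.2,tilt=25)
E
```

```text
file rack x,y,yaw [-0.1604 -0.1648 -0.0352] [[-0.0, -1.2], [0.3, -0.3], [-1.9, -1.4], [3.1, 1.8], [-3.1, -0.0], [0.9, 0.8]]
file rack x,y,yaw [-0.1058 -0.0892 -0.0146] [[0.2, -1.7], [-0.4, 0.6], [0.2, 0.1]]
shift cm [-13.78  -8.91  -7.42] rot deg [-1.000e-02  2.441e+01  4.000e-02] world [0.414 0.07  0.2  ]
```

Request:
{"fn": "arm_command", "kwargs": {
  "series": [0,2,-2,0,0,0,1,0,4,-6,0,0,0,1,-4,5,-9,0,0,0,0.8,-8,3,-9,0,0,0,0.7,-12,0,-9,0,0,0,0.7,-14,-4,-9,0,0,0,0.7,-14,-8,-9,0,0,0,0.7,-14,-8.6,-9,0,0,0,0.7,-14,-8.6,-9,0,0,0,0.7]
}}

```text
time: 4.58
eef_pos: [0.41, 0.07, 0.216]
tcp_rot: [0.996, -0.086, 0.006, -0.0]
contact_force: [-0.2, -0.6, -0.3]
opening: 0.3
finger_force: 0.0
```

```bash
python3 -c "
from h import *
st(); to(-.31,-.167,.2,tilt=25)"
```

```text
t 4.58 rack tcp [-0.3136 -0.1653  0.216 ] F rack [-0.06 -0.62 -0.34] q [-0.08 -0.32  2.2   0.    1.25  1.67] op 0.3
shift cm [0.34 0.17 1.61] rot deg [-0.14 24.36  0.25] world [0.413 0.068 0.2  ]
```

Request:
{"fn": "arm_command", "kwargs": {
  "series": [0,0,2,0,7,0,0.7,0,0,4,0,14,0,0.7,0,0,6,0,21,0,0.7,0,0,9,0,25,0,0.7,0,0,12,0,25,0,0.7,0,0,13,0,25,0,0.7,0,0,13,0,25,0,0.7]
}}

```text
time: 5.17
eef_pos: [0.4306, 0.0717, 0.0881]
tcp_rot: [0.973, -0.086, 0.212, 0.022]
contact_force: [0.4, 0.5, -0.4]
opening: 0.303
finger_force: 0.0
```

```bash
python3 -c "
from h import *
st(); to(-.29,-.165,.075,tilt=25)"
```

```text
t 5.17 rack tcp [-0.2936 -0.16    0.0881] F rack [ 0.33  0.59 -0.43] q [-0.03 -0.29  2.48 -0.14  0.53  1.82] op 0.3
shift cm [-0.22  0.49  1.34] rot deg [0.38 0.35 0.03] world [0.433 0.066 0.075]
```

```bash
python3 -c "
from h import *
to(-.275,-.165,.075,tilt=25);to(-.24,-.165,.075,tilt=25)"
```

```text
shift cm [1.14 0.49 1.97] rot deg [0.38 0.35 0.03] world [0.448 0.064 0.075]
shift cm [4.32 0.48 3.43] rot deg [0.38 0.35 0.03] world [0.483 0.057 0.075]
```

Request:
{"fn": "arm_command", "kwargs": {
  "series": [0.6,0.5,1,0.4,0.4,0,0.7,1.1,0.5,2,0.4,0.4,0,0.7,1.5,0.5,2.1,0.4,0.4,0,0.7,1.9,0.5,2.3,0.4,0.4,0,0.7,2.3,0.5,2.5,0.4,0.4,0,0.7,2.7,0.5,2.7,0.4,0.4,0,0.7,3.1,0.5,2.85,0.4,0.4,0,0.7,3.5,0.5,3,0.4,0.4,0,0.7,3.9,0.5,3.2,0.4,0.4,0,0.7,4.3,0.5,3.4,0.4,0.4,0,0.7]
}}

```text
time: 6.0
eef_pos: [0.4836, 0.0578, 0.0778]
tcp_rot: [0.972, -0.085, 0.218, 0.019]
contact_force: [-3.0, 0.8, 0.5]
opening: 0.302
finger_force: 1.7
```

Run:
```python
from h import *
st(); to(-.22,-.165,.075,tilt=25)
c=cam("scene"); 
b=c["color"][100:290,150:400]; cv2.imwrite("pics/s4.png",cv2.resize(b,None,fx=3,fy=3,interpolation=cv2.INTER_CUBIC))
```

```text
t 6.0 rack tcp [-0.239  -0.1645  0.0778] F rack [-3.11  0.31  0.49] q [-0.07 -0.13  2.39 -0.1   0.45  1.76] op 0.3
shift cm [1.6  0.06 1.07] rot deg [-0.09 -0.33  0.04] world [0.502 0.054 0.075]
```

View pics/s4.png

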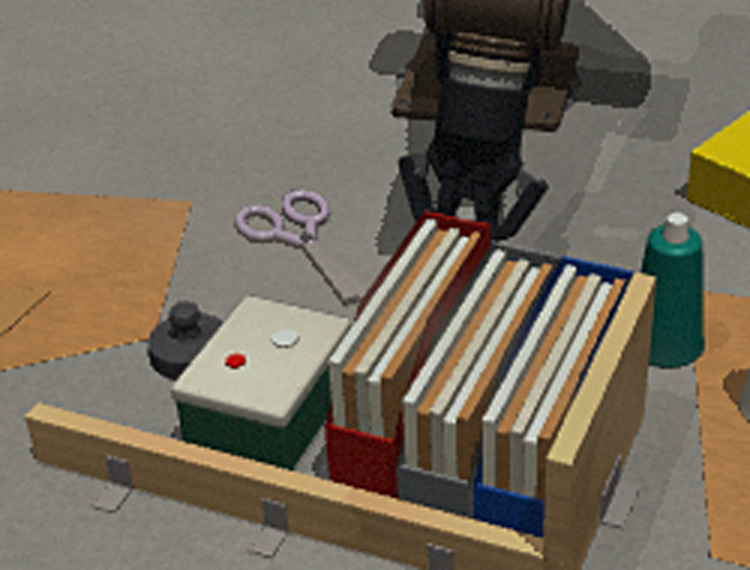

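Picture: two fingertips are on the spine and the file stays upright while sliding back at about 3 N. It has roughly 2 cm to go. I'll push gently and watch the force.

Request:
{"fn": "arm_command", "kwargs": {
  "series": [0.3,0,0.2,0,0,0,0.7,0.6,0,0.4,0,0,0,0.7,0.9,0,0.5,0,0,0,0.7,1.1,0,0.6,0,0,0,0.7,1.1,0,0.6,0,0,0,0.7]
}}

```text
time: 6.47
eef_pos: [0.4963, 0.0555, 0.0775]
tcp_rot: [0.972, -0.085, 0.219, 0.019]
contact_force: [-1.5, 0.6, -0.2]
opening: 0.301
finger_force: 0.8
```

Run:
```python
from h import *
st()
```

```text
t 6.47 rack tcp [-0.2261 -0.1644  0.0775] F rack [-1.59  0.3  -0.2 ] q [-0.07 -0.1   2.36 -0.1   0.45  1.76] op 0.3
```

Request:
{"fn": "arm_command", "kwargs": {
  "series": [0.2,0,0.1,0,0,0,0.7,0.3,0,0.15,0,0,0,0.7,0.4,0,0.2,0,0,0,0.7,0.4,0,0.2,0,0,0,0.7]
}}

```text
time: 6.8
eef_pos: [0.5002, 0.0548, 0.0772]
tcp_rot: [0.972, -0.085, 0.219, 0.019]
contact_force: [-4.6, 0.9, 1.9]
opening: 0.302
finger_force: 1.9
```

Run:
```python
from h import *
st()
```

```text
t 6.8 rack tcp [-0.2221 -0.1644  0.0772] F rack [-4.73  0.06  1.92] q [-0.07 -0.09  2.35 -0.1   0.45  1.76] op 0.3
```

Request:
{"fn": "arm_command", "kwargs": {
  "series": [0.1,0,0.05,0,0,0,0.7,0.2,0,0.1,0,0,0,0.7,0.2,0,0.1,0,0,0,0.7]
}}

```text
time: 7.05
eef_pos: [0.5023, 0.0544, 0.0771]
tcp_rot: [0.972, -0.085, 0.219, 0.019]
contact_force: [-3.9, 0.3, 2.3]
opening: 0.302
finger_force: 2.1
```

Run:
```python
from h import *
st()
c=cam("scene"); cv2.imwrite("pics/s5.png",cv2.resize(c["color"][150:270,220:370],None,fx=5,fy=5,interpolation=cv2.INTER_CUBIC))
```

```text
t 7.05 rack tcp [-0.22   -0.1645  0.0771] F rack [-3.93 -0.35  2.3 ] q [-0.07 -0.09  2.35 -0.1   0.44  1.76] op 0.3
```

View pics/s5.png

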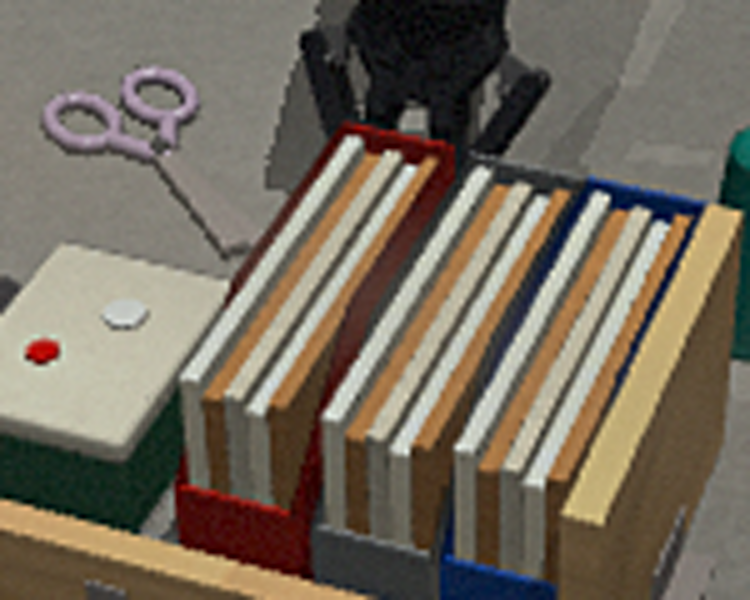

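Picture: the red back edge (178,485) lines up with grey (313,525) and blue (441,560), and the spines line up too. I'll make one more small push to feel for the rail.

Request:
{"fn": "arm_command", "kwargs": {
  "series": [0.1,0,0.05,0,0,0,0.7,0.2,0,0.1,0,0,0,0.7,0.2,0,0.1,0,0,0,0.7]
}}

```text
time: 7.35
eef_pos: [0.5044, 0.054, 0.0769]
tcp_rot: [0.972, -0.085, 0.219, 0.019]
contact_force: [-4.3, 1.2, 2.8]
opening: 0.301
finger_force: 2.1
```

Run:
```python
from h import *
st()
```

```text
t 7.35 rack tcp [-0.2179 -0.1645  0.0769] F rack [-4.45  0.41  2.83] q [-0.07 -0.08  2.34 -0.1   0.44  1.75] op 0.3
```

Request:
{"fn": "arm_command", "kwargs": {
  "series": [0.1,0,0.05,0,0,0,0.7,0.2,0,0.1,0,0,0,0.7,0.2,0,0.1,0,0,0,0.7]
}}

```text
time: 7.6
eef_pos: [0.5057, 0.0538, 0.0764]
tcp_rot: [0.972, -0.085, 0.217, 0.019]
contact_force: [-8.2, 1.4, 5.4]
opening: 0.303
finger_force: 4.3
```

```bash
cat > align.py <<'E'
from h import *
import pickle,sys
c=cam("scene"); pickle.dump(c,open("now.pkl","wb")); S0=pickle.load(open("scene.pkl","rb"))
st()
Rk=R.from_euler('z',RK[2]); w=lambda P:Rk.apply(P)+[RK[0],RK[1],0]
hsv=cv2.cvtColor(c["color"],cv2.COLOR_BGR2HSV)
red=(((hsv[...,0]<8)|(hsv[...,0]>172))&(hsv[...,1]>150)&(hsv[...,2]>50)).astype(np.uint8)
red[:, :245]=0; red[:,330:]=0; red[:160]=0
n,l,s,_=cv2.connectedComponentsWithStats(red); 
print([x.tolist() for x in s[1:] if x[4]>20])
for x in(-.115,-.105,-.098):
    print(x,"pred: spineTL",proj(c,w([x-.105,-.195,.15]))[0].round(1),"spTR",proj(c,w([x-.105,-.135,.15]))[0].round(1),"backL85",proj(c,w([x+.105,-.195,.085]))[0].round(1),"backR85",proj(c,w([x+.105,-.135,.085]))[0].round(1))
E
python3 align.py
```

```text
t 7.65 rack tcp [-0.2165 -0.1645  0.0764] F rack [-9.21 -0.71  5.62] q [-0.07 -0.08  2.34 -0.1   0.45  1.75] op 0.3
[[279, 175, 31, 21, 161], [283, 218, 9, 14, 27], [254, 233, 30, 33, 369]]
-0.115 pred: spineTL [288.1 172. ] spTR [310.2 176.7] backL85 [254. 244.] backR85 [278.  250.2]
-0.105 pred: spineTL [286.6 174.1] spTR [308.8 178.8] backL85 [252.1 246.8] backR85 [276.3 253.1]
-0.098 pred: spineTL [285.5 175.6] spTR [307.8 180.4] backL85 [250.8 248.8] backR85 [275.  255.2]
```

Force rose to 9 N, so it has met the rail with both fingers on the spine. Now I back straight off and check.

Request:
{"fn": "arm_command", "kwargs": {
  "series": [-0.3,0,-0.15,0,0,0,0.7,-1.5,0,-0.7,0,0,0,0.7,-3,0,-1.4,0,0,0,0.7,-3.5,0,-4,0,0,0,0.7,-3.5,0,-8,0,0,0,0.7,-3.5,8,-12,0,0,0,0.7,-2,12,-12,0,0,0,0.7,-2,16,-12,0,0,0,0.7,-2,20,-12,0,0,0,0.7,-2,20,-12,0,0,0,0.7]
}}

```text
time: 8.48
eef_pos: [0.4035, -0.1339, 0.1787]
tcp_rot: [0.971, -0.085, 0.221, 0.021]
contact_force: [1.1, -0.2, 0.4]
opening: 0.305
finger_force: 0.0
```

```bash
python3 align.py
python3 - <<'E'
from h import *
import pickle
T=cam("top"); pickle.dump(T,open("top2.pkl","wb"))
S=pickle.load(open("now.pkl","rb"))
a=cv2.resize(T["color"][105:225,265:425],None,fx=4,fy=4,interpolation=cv2.INTER_CUBIC)
b=cv2.resize(S["color"][150:270,220:370],None,fx=4,fy=4,interpolation=cv2.INTER_CUBIC)[:300]
b=S["color"]; b=cv2.resize(b[150:265,200:360],None,fx=4,fy=4,interpolation=cv2.INTER_CUBIC)
im=np.vstack([a,b]); im=cv2.resize(im,None,fx=.63,fy=.63,interpolation=cv2.INTER_AREA)
cv2.imwrite("pics/fin.png",a)
Rk=R.from_euler('z',RK[2]); w=lambda P:Rk.apply(P)+[RK[0],RK[1],0]
tp=lambda p:((p[0]-265+.5)*4-.5,(p[1]-105+.5)*4-.5)
for n,P in dict(FL=(-.21,-.135,.15),FR=(-.21,-.195,.15),BL=(0,-.135,.085),BR=(0,-.195,.085)).items(): print(n,np.round(tp(proj(T,w(P))[0])))
E
```

```text
t 8.53 rack tcp [-0.2836 -0.3761  0.18  ] F rack [ 0.89 -2.32  0.86] q [-0.71 -0.54  2.46  0.29  0.84  0.9 ] op 0.3
[[278, 175, 32, 22, 159], [254, 219, 37, 47, 404]]
-0.115 pred: spineTL [288.1 172. ] spTR [310.2 176.7] backL85 [254. 244.] backR85 [278.  250.2]
-0.105 pred: spineTL [286.6 174.1] spTR [308.8 178.8] backL85 [252.1 246.8] backR85 [276.3 253.1]
-0.098 pred: spineTL [285.5 175.6] spTR [307.8 180.4] backL85 [250.8 248.8] backR85 [275.  255.2]
FL [232. 384.]
FR [314. 400.]
BL [279. 131.]
BR [355. 146.]
```

View pics/fin.png

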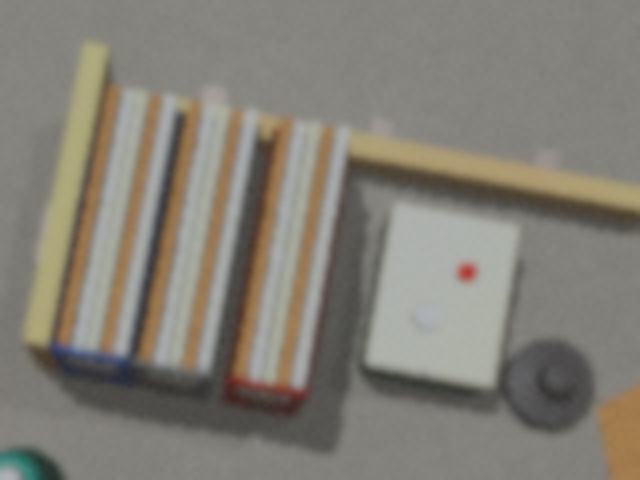

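Picture: red spine edge (226,398)–(304,410) lies on the blue/grey spine line (predicted 396 and 409) and its slope matches. The tin corners (520,228) and (497,388) are where they were. I'll settle the arm clear and hand in.

Request:
{"fn": "arm_command", "kwargs": {
  "series": [0,0,-2,0,0,0,0.7,0,0,-3,0,0,0,0.7,0,0,-3,0,0,0,0.7,0,0,-3,0,0,0,0.7,0,0,-3,0,0,0,0.7]
}}

```text
time: 9.0
eef_pos: [0.3908, -0.1285, 0.2028]
tcp_rot: [0.972, -0.085, 0.218, 0.018]
contact_force: [-0.8, 0.1, 0.8]
opening: 0.299
finger_force: 0.0
```

```bash
python3 -c "
from h import *
st(); print(ctrl.sign_off())"
```

```text
t 9.0 rack tcp [-0.2977 -0.3641  0.2028] F rack [-0.77 -0.04  0.85] q [-0.7  -0.62  2.46  0.27  0.93  0.92] op 0.3
the job is handed in; nothing more can be done
None
```

The job was handed in at 9.0 s with the red file upright against the back rail, its spine in line with blue and grey in the final images; the tin hadn't moved, but sign-off returned no verdict.

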